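# Pin a lock case and hold its latch at the gauge

## Task

Drop the copper-coloured bronze pin into the wide bore and the steel pin into the narrow bore of the brass lock case, each all the way down. Then press the black spring-loaded latch cap down with the gripper until its top is level with the tops of the two red-tipped gauge posts beside it, never bottoming it out, and finish while still holding it there so that I can fit the cover. Do not disturb the pliers, the screwdriver, the tub of screws or the spare cylinder.

Things in the scene. Friction and masses are not known exactly. Their poses are not given: they have to be found in the camera images.
- lock_case: Brass lock case, 90 x 180 x 45 mm, fixed on a dark steel jig plate 120 x 210 x 8 mm. Origin: centre of the plate's underside, on the bench mat, 6 mm above the work surface; z up, y along the case. Its flat top is 53 mm above the origin. All on the line x = 0: wide bore at y = -65, narrow bore at y = -5, latch at y = +60 mm. It does not move.
- wide_bore (a point): Centre of the wide bore's mouth, level with the top of the case. Bore 20.5 mm in diameter, 30 mm deep, small chamfer; takes the bronze pin (18 mm). Axes as the lock case.
- narrow_bore (a point): Centre of the narrow bore's mouth, level with the top of the case. Bore 14.5 mm in diameter, 30 mm deep, small chamfer; takes the steel pin (12 mm). Axes as the lock case.
- gauge_top (a point): Centre of the flat top of one of the two gauge posts: fixed upright steel posts with red tips, 10 mm thick, either side of the latch at x = -34 (this one) and x = +34, y = +60 mm of the lock case. Both tops are 20 mm above the case's top.
- latch_top (a point): Centre of the top face of the black latch cap, a flat disc 30 mm in diameter, 8 mm thick, on a steel stem 14 mm thick. Moves straight down as it is pressed; at rest 34 mm above the case's top, 14 mm above the gauge posts' tops.
- latch (a joint): Travel of the latch, m: 0 at rest (up), grows as it is pressed down, 0.014 when the cap's top is level with the gauge posts, 0.026 when it bottoms out. Spring: 2.7 N at the start of the travel plus 0.45 N per mm, so about 9 N at the gauge level; it springs back when let go.
- bronze_pin: Bronze (copper-coloured) pin, plain cylinder 18 mm in diameter, 62 mm long, 0.09 to 0.18 kg, standing upright in one of the two holes of the wooden rack. Origin: centre of its foot, z along the pin to its head. 44 mm stand out of the rack; when seated in its bore, 32 mm stand out of the case.
- steel_pin: Bright steel pin, plain cylinder 12 mm in diameter, 62 mm long, 0.04 to 0.08 kg, standing upright in the rack's other hole. Origin: centre of its foot, z along the pin to its head. 44 mm stand out of the rack; when seated in its bore, 32 mm stand out of the case.
- pin_rack: Light wooden pin rack 50 x 120 x 30 mm, fixed. Origin: centre of its underside, on the mat; z up, y along its length. Two holes 20 mm in diameter, 18 mm deep, at y = -30 and y = +30 mm; either pin may stand in either hole.
- pliers: Red-handled pliers lying flat on the mat, about 155 x 65 x 14 mm. Not to be disturbed.
- screwdriver: Screwdriver with a yellow handle, lying on the mat's far side, about 200 mm long. Not to be disturbed.
- screw_tub: White plastic tub with brass screws, 68 mm in diameter, 35 mm high. Not to be disturbed.
- spare_cylinder: Spare brass lock cylinder, 34 x 26 x 32 mm, standing on the mat near the robot. Not to be disturbed.

How it is judged (in metres and radians):
On the way, in this order (a step that is already met when the one before it is completed fails the run):
1. one pin is seated in its own bore and let go (((z of bronze_pin in the frame of wide_bore below -0.024 m and horizontal distance between bronze_pin and wide_bore below 0.005 m and angle between bronze_pin's own z axis and vertical below 0.15 rad and linear speed of bronze_pin below 0.05 m/s and contact force between the fingers and bronze_pin below 0.3 N) or (z of steel_pin in the frame of narrow_bore below -0.024 m and horizontal distance between steel_pin and narrow_bore below 0.005 m and angle between steel_pin's own z axis and vertical below 0.15 rad and linear speed of steel_pin below 0.05 m/s and contact force between the fingers and steel_pin below 0.3 N))), for 0.2 s.
2. both pins are seated in their own bores and let go (z of bronze_pin in the frame of wide_bore below -0.024 m and horizontal distance between bronze_pin and wide_bore below 0.005 m and angle between each of bronze_pin, steel_pin's own z axis and vertical below 0.15 rad and linear speed of each of bronze_pin, steel_pin below 0.05 m/s and z of steel_pin in the frame of narrow_bore below -0.024 m and horizontal distance between steel_pin and narrow_bore below 0.005 m and contact force between the fingers and bronze_pin below 0.3 N and contact force between the fingers and steel_pin below 0.3 N), for 0.2 s.
3. the gripper holds the latch cap level with the gauge posts for a second (value of joint latch between 0.01 and 0.018 m and contact force between the fingers and lock_case above 3 N), for 1 s.
At the end, for the whole second after the job is handed in: Both pins stand at rest in their own bores (foot at least 24 mm below the mouth and within 5 mm of the axis, tilt under 0.15 rad) and the gripper still presses the latch with more than 3 N, the cap's top within 4 mm of the gauge posts' tops (travel 10 to 18 mm) (all of step 3 and z of bronze_pin in the frame of wide_bore below -0.024 m and horizontal distance between bronze_pin and wide_bore below 0.005 m and angle between each of bronze_pin, steel_pin's own z axis and vertical below 0.15 rad and linear speed of each of bronze_pin, steel_pin below 0.05 m/s and z of steel_pin in the frame of narrow_bore below -0.024 m and horizontal distance between steel_pin and narrow_bore below 0.005 m); the arm keeps its last pose, push and grip.
It fails at once if the latch is bottomed out (travel over 23 mm) (value of joint latch above 0.023 m).
It fails at once if the pliers moved more than 20 mm (distance of pliers from where it was at the start of the episode above 0.02 m).
It fails at once if the screwdriver moved more than 20 mm (distance of screwdriver from where it was at the start of the episode above 0.02 m).
It fails at once if the tub of screws moved more than 20 mm (distance of screw_tub from where it was at the start of the episode above 0.02 m).
It fails at once if the spare lock cylinder moved more than 20 mm (distance of spare_cylinder from where it was at the start of the episode above 0.02 m).
It also fails if it takes over 67 s, if anything falls off the work surface, if the arm or the gripper's body presses on something with over 40 N, if the wrist force passes 120 N, or if a joint passes its speed limit or range.

## Robot

A 6-joint arm with a two-finger parallel gripper is mounted at the origin on the work surface. World frame = base frame: x ahead of the robot, y to its left, z up, the work surface at z = 0. Lengths are in mm, angles in rad, forces in N, time in s.
With the tool pointing down it reaches from about 350 to 775 mm from the base axis. Payload 7.3 kg.
Tool frame: the origin (TCP) lies on the centre line of the jaws, within the pads' length; the fingertips stand 14 mm ahead of it and the grasp point (between the pads) lies 5 mm behind it; z points along the fingers, y is the line along which they close (so a half turn about z gives the same grasp; the last joint's range is limited). The gripper opens to 92 mm and grips with 3 to 60 N. Pads are 19 mm wide; open, the fingers measure 130 mm over their backs; the gripper's body (75 mm by 190 mm) begins 47 mm behind the grasp point.
Start: joints at [1.051, 0.342, 1.524, -0, 1.275, -0.146], TCP at [191.693, 488.771, 240.741] pointing down, gripper open.
Joint ranges: [-2.53, 2.53], [-0.77, 2.02], [0.04, 2.7], [-1, 4.14], [0.28, 2.66], [-3.11, 3.11]. Speed limits (rad/s): [2.57, 2.57, 3.14, 3.14, 3.14, 3.14].

## Interface

Orientations are given as [roll, pitch, yaw] about the fixed x, y, z axes, in that order (R = Rz(yaw) Ry(pitch) Rx(roll)).
In Python, from plant import get_obs, capture, bot, spot_in, trace, pinpoint gives the robot as it stands.
- The arm moves only by the tool play_rows, never from a script. Its argument "rows" is a list of rows, each a list of 2 entries, a list of its own where there are three numbers: the shift along the world's x, y, z in units of 3 cm (1.0 is 3 cm), then the turn, a rotation vector about the world's x, y, z in units of 8 degrees (1.0 is 8 degrees). A call has 1 to 12 rows; each row shifts and turns the commanded pose from where the row before left it; what a row does not reach is not made up. A row lasts 1/8 s, in which the tool goes at most 62.5 mm and 10.7 degrees, less where a joint would pass 70% of its speed; a pose out of reach is approached as far as the arm can. A call with a number of a shift or a turn outside -1 to 1 is refused whole. A call with a gripper value outside its range is refused whole. "hand" is the opening, from -1 (shut) to 1 (fully open), set as the call begins (left out, the last holds). The fingers move at their own pace and stop on an object; the grip force is fixed at half the most. Time passes only in rows, so rows that do not move let the fingers close. It gives the time, the measured TCP pose, the force, the opening and the grip force at its end, in the units of the state.
- get_obs(): the state, without advancing time (a new reading comes with each control period).
- capture(name): name is "scene" or "top"; returns a dict with "frame" (384x512x3 uint8, red, green, blue), "fov_y" (degrees; the focal length in pixels is half the picture's height over the tangent of half this angle, whatever the lens; pixels are square), "cx", "cy" (the principal point, pixels), "rvec" (rotation vector, rad) and "tvec" (3), from world to camera coordinates, as OpenCV has them. Camera axes: x right, y down, z forward; pixel columns grow to the right and rows downward; lengths in mm; the calibration is good to about 2 mm. A picture is of the moment at which its call begins. There is no depth.
- bot.close_job(): hands the job in; it is judged then, once.
Trained networks look in the newest picture that a camera, given by its name, has taken for a name from the list of things; names that differ only in an ending like _2 or _b are one class to them, and where a whole thing is asked for, a point or a joint stands for the part that bears it (a point fixed in the world has none). Each returns a list of dicts, best first, with "p" (0 to 1); they miss things now and then, are a little off and sometimes report something else, mostly with a low value. They report only what shows in the picture. A call takes as long as a camera call.
- spot_in(query, camera): "at" ([row, column] in pixels, amid what is visible of it).
- trace(query, camera): "mask" (384x512 bool, what is visible of it) and "at" ([row, column] in pixels, amid what is visible of it).
- pinpoint(query, camera): "at" ([row, column] in pixels: a listed point, or the origin of a listed thing).
The state is a dict: "time": time; "joint_positions": joint angles; "dq": joint speeds; "tau": joint torques, N m; "tool_pos": TCP position; "tcp_rot": TCP orientation; "contact_force": force on the tool from outside, world axes, zero at the start; "moment": the same for the moment, N m; "grip_width": finger opening in mm; "finger_force": force on a finger pad.
Only numpy, scipy, OpenCV 4.12 (cv2) and the standard library are available. Lean on these libraries where they do the work, as an engineer would, in place of code of your own. Each camera call takes 0.05 s, during which the arm holds its last target. There are 200 camera calls.

## Working session

There is one attempt and no reset: what is moved stays moved. The work goes in short steps, Python scripts to look and compute and a tool call to move; the robot and the scene stay as the last step left them, time stands still between calls to the robot, and variables do not carry over. Pictures are saved under pics/ and viewed, at most 10 in all, crops included, and the job is handed in when it is done.

Besides the shell and the picture viewer there is one more tool, called by a JSON object that holds its "method" and its "body". play_rows: Moves the arm, as the interface text tells. Shifts and turns lie within -1 to 1; 1 stands for 3 cm of shift or 8 degrees of turn. Its arguments: {"type":"object","properties":{"rows":{"type":"array"},"hand":{"type":"number"}},"required":["rows"]}

```bash
mkdir -p pics
cat > h.py <<'E'
import numpy as np, cv2
from plant import get_obs, capture, bot, spot_in, trace, pinpoint
def K(c):
    f=c["frame"].shape[0]/2/np.tan(np.radians(c["fov_y"])/2)
    return np.array([[f,0,c["cx"]],[0,f,c["cy"]],[0,0,1.]])
def ray(c,at):
    R=cv2.Rodrigues(np.array(c["rvec"],float))[0];t=np.array(c["tvec"],float).ravel()
    d=R.T@np.linalg.solve(K(c),[at[1],at[0],1.]);return -R.T@t,d
def atz(c,at,z):
    o,d=ray(c,at);return o+d*(z-o[2])/d[2]
def tri(rs):
    A=0;b=0
    for o,d in rs:
        d=d/np.linalg.norm(d);P=np.eye(3)-np.outer(d,d);A=A+P;b=b+P@o
    x=np.linalg.solve(A,b)
    return x,[np.linalg.norm((np.eye(3)-np.outer(d,d)/(d@d))@(x-o)) for o,d in rs]
def proj(c,X):
    return cv2.projectPoints(np.array(X,float).reshape(-1,1,3),np.array(c["rvec"],float),np.array(c["tvec"],float),K(c),None)[0].reshape(-1,2)
E
python3 - <<'E'
from h import *
C={n:capture(n) for n in("scene","top")}
for n,c in C.items():
    cv2.imwrite(f"pics/{n}0.png",c["frame"][:,:,::-1]); print(n,ray(c,(192,256)),c["fov_y"])
for q in["lock_case","wide_bore","narrow_bore","gauge_top","latch_top","bronze_pin","steel_pin","pin_rack"]:
    rs=[]
    for n,c in C.items():
        r=pinpoint(q,n); print(q,n,[(np.round(x["at"],1),round(x["p"],2)) for x in r[:3]])
        if r: rs.append(ray(c,r[0]["at"]))
    if len(rs)==2: x,e=tri(rs);print("   ",x.round(1),np.round(e,1))
print(get_obs())
E
```

```text
scene (array([1131.30686005,  892.45294506, 1057.7947847 ]), array([-0.3759545 , -0.62956459, -0.67996998])) 42.86107908221105
top (array([ 481.26771789,  -12.18444642, 1418.38024343]), array([ 0.06042075,  0.0089286 , -0.9982296 ])) 42.92627698406805
lock_case scene [(array([177.1, 247.2]), 0.66)]
lock_case top [(array([204.4, 307.7]), 0.94)]
    [ 533.2 -151.6    8.3] [6.3 6.3]
wide_bore scene [(array([155.5, 242.2]), 0.85)]
wide_bore top [(array([199.3, 331.5]), 0.9)]
    [ 533.7 -205.3   63.6] [6.5 6.5]
narrow_bore scene [(array([167.9, 249.3]), 0.81)]
narrow_bore top [(array([207.2, 310.8]), 0.74)]
    [ 523.1 -156.4   39.6] [5.1 5.1]
gauge_top scene [(array([171.3, 267.8]), 0.97)]
gauge_top top [(array([214.6, 286.9]), 0.62)]
    [500.8 -85.6  66.6] [2.2 2.2]
latch_top scene [(array([170.5, 258.2]), 0.66), (array([257.4, 221.1]), 0.23)]
latch_top top [(array([203.6, 288. ]), 0.59)]
    [531.8 -89.3  81. ] [3.7 3.7]
bronze_pin scene [(array([240.6, 320.1]), 0.57)]
bronze_pin top [(array([209.4, 188.9]), 0.38), (array([207.4, 203.9]), 0.21)]
    [515.  196.7  21.7] [5.8 5.8]
stee
[... 236 characters left out ...]
.7] [1.5 1.5]
{'time': 0.9, 'joint_positions': array([ 1.05099713e+00,  3.41991920e-01,  1.52410407e+00,  2.52946323e-05,
        1.27538274e+00, -1.46021679e-01]), 'dq': array([ 0.0008078 ,  0.00059436, -0.0004608 , -0.00122525, -0.00143931,
        0.00119657]), 'tau': array([ 6.35289707e-04, -4.31111205e+01, -2.44482726e+01,  7.18687288e-02,
        4.81615216e-02, -2.59765295e-05]), 'tool_pos': array([191.68969074, 488.77713891, 240.74328142]), 'tcp_rot': array([ 3.14147643e+00, -7.36667225e-06,  2.76780778e+00]), 'contact_force': array([-0.63815229,  0.31732273,  0.4766049 ]), 'moment': array([-0.03141943, -0.01041112,  0.00619005]), 'finger_force': 0.0, 'grip_width': 91.87259941746241}
```

Run:
```python
import cv2
a=cv2.imread("pics/scene0.png");b=cv2.imread("pics/top0.png")
cv2.imwrite("pics/s1.png",cv2.resize(a[120:280,190:360],None,fx=4,fy=3.5,interpolation=2)) 
cv2.imwrite("pics/t1.png",cv2.resize(b[150:270,160:360],None,fx=4,fy=4,interpolation=2))
```

```text
(no output)
```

View pics/top0.png

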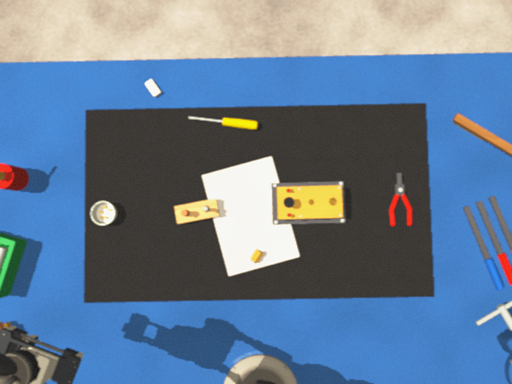

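View pics/t1.png

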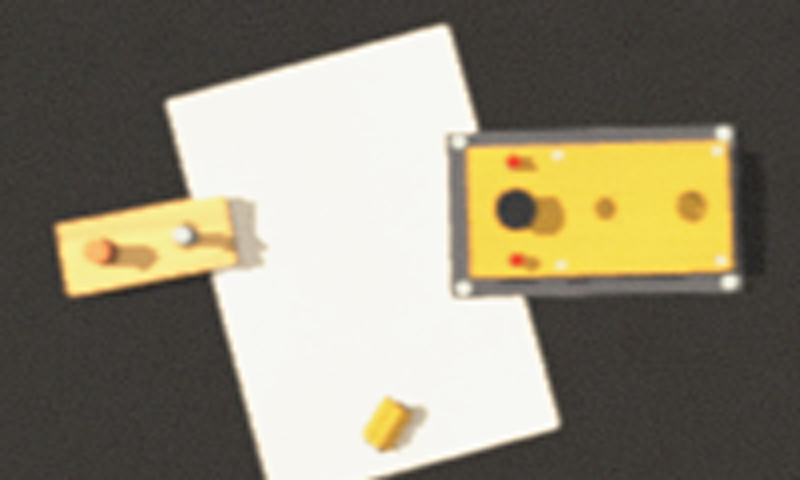

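View pics/scene0.png

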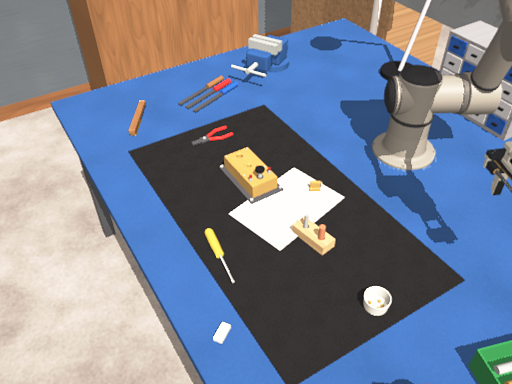

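```bash
cat > fit.py <<'E'
from h import *
from scipy.optimize import least_squares
C={n:capture(n) for n in("scene","top")}
def blob(c,fn,box):
    r0,r1,c0,c1=box;im=c["frame"][r0:r1,c0:c1].astype(float)
    w=fn(im[...,0],im[...,1],im[...,2]);w=np.clip(w,0,None)
    rr,cc=np.mgrid[r0:r1,c0:c1];s=w.sum();return (rr*w).sum()/s,(cc*w).sum()/s,s
red=lambda r,g,b:((r-g>90)&(g<110))*(r-g)
c=C["top"]
E
python3 - <<'E'
from fit import *
np.set_printoptions(linewidth=250)
for n in C:
  cv2.imwrite(f"pics/{n}_f.png",C[n]["frame"][:,:,::-1])
im=C["top"]["frame"].astype(int)
print("steel/bronze R G B top");
for k in range(3): print(im[203:219,178:214,k])
s=C["scene"]["frame"]
a=cv2.resize(s[135:205,215:290],None,fx=8,fy=8,interpolation=cv2.INTER_CUBIC)
b=cv2.resize(s[205:260,285:345],None,fx=8,fy=8,interpolation=cv2.INTER_CUBIC)
o=np.zeros((560,600+200,3),np.uint8);o[:,:600]=a
cv2.imwrite("pics/sc_case.png",a[:,:,::-1]);cv2.imwrite("pics/sc_rack.png",b[:,:,::-1])
E
```

```text
steel/bronze R G B top
[[ 60  60  56  63  75  89 105 127 156 181 205 220 236 248 252 252 251 250 249 248 248 248 247 247 247 247 247 247 247 247 247 247 247 247 247 247]
 [104 122 152 168 181 204 216 234 247 252 251 250 249 249 248 248 248 247 247 247 247 247 247 247 247 247 247 247 247 247 247 247 247 247 247 247]
 [214 231 247 251 251 251 250 249 249 248 248 248 247 247 247 247 247 247 247 247 247 247 247 247 247 247 246 244 235 237 245 247 247 247 247 247]
 [250 249 249 248 248 248 247 247 247 247 247 247 247 247 246 246 247 247 247 246 247 247 247 247 247 246 243 231 210 203 221 242 248 247 247 247]
 [247 247 247 247 247 246 247 247 247 246 246 246 246 247 247 247 247 247 247 247 247 247 247 247 247 247 243 239 225 184 175 232 249 249 249 248]
 [246 246 246 246 246 247 247 246 247 247 247 247 247 247 247 247 247 247 247 247 247 247 247 247 247 246 243 243 238 198 143 180 223 232 231 232]
 [246 247 247 247 247 247 247 244 241 246 248 248 248 248 248 248 248 248 247 247 247 247 247 247 247 246 241 240 230 181 124 151 188 200 205 207]
 [247 247 247 247 247 247 247 245 224 211 237 25
[... 5281 characters left out ...]
81  59  54  76  93  95  97  98  95  98  93  98  97 114 139 153 148 153 152 154 153 157 150 148 147 147 148 143]
 [155 155 149 138 125 116 106  88  73  60  67  83  96  96  97  94  97  95  96 101 107 130 146 152 150 151 153 151 148 149 148 146 146 144 144 141]
 [150 150 151 151 142 138 124 113 104 106 106 110 108 107 108 111 100  97  96 108 127 146 152 154 152 150 149 147 143 146 147 141 139 136 137 141]
 [153 153 150 153 153 153 147 145 145 145 146 148 143 143 144 140 126 110 113 133 147 151 151 151 150 147 140 139 136 137 130 119 107  95 103 137]
 [151 151 151 150 152 152 152 152 154 151 151 150 152 155 152 152 149 145 143 150 148 146 138 138 135 124 108 101  89  85  81  69  58  50  77 147]]
```

View pics/sc_case.png

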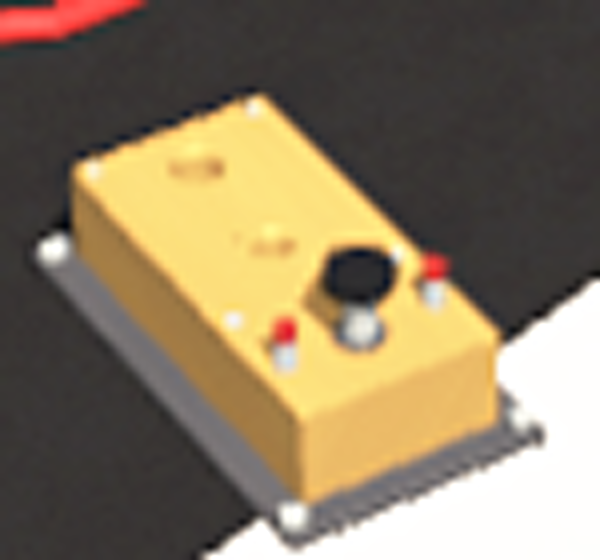

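View pics/sc_rack.png

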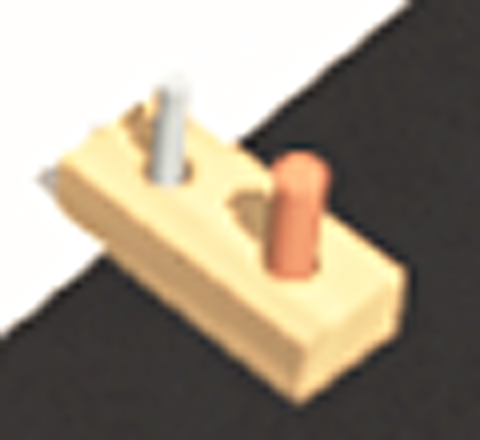

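```bash
cat > m.py <<'E'
from h import *
import pickle
from scipy.optimize import least_squares
C={n:capture(n) for n in("scene","top")}
S=lambda x,y,r0,c0:((y+.5)/8-.5+r0,(x+.5)/8-.5+c0)
T=lambda x,y:((y+.5)/4-.5+150,(x+.5)/4-.5+160)
sc=lambda x,y:S(x,y,135,215); sr=lambda x,y:S(x,y,205,285)
obs={"scene":[(-45,90,59,*sc(498,333)),(45,90,59,*sc(303,417)),(-45,-90,59,*sc(262,92)),(45,-90,59,*sc(74,167)),(0,60,89,*sc(359,276)),(0,-65,59,*sc(197,167)),(0,-5,59,*sc(272,244))],
"top":[(0,-65,59,*T(692,206)),(0,-5,59,*T(605,208)),(0,60,93,*T(515,209)),(34,60,79,*T(514,161)),(-34,60,79,*T(516,260)),(45,-90,59,*T(733,140)),(-45,-90,59,*T(735,272))]}
def W(p,o):
    c,s=np.cos(p[2]),np.sin(p[2]);o=np.array(o)
    return np.c_[p[0]+c*o[:,0]-s*o[:,1],p[1]+s*o[:,0]+c*o[:,1],o[:,2]]
def res(p,ns):
    return np.concatenate([(proj(C[n],W(p,obs[n]))-np.array(obs[n])[:,[4,3]]).ravel() for n in ns])
E
python3 - <<'E'
from m import *
for ns in(["scene"],["top"],["scene","top"]):
    best=min((least_squares(res,[533,-150,y],args=(ns,),loss="soft_l1") for y in(0,3.1)),key=lambda r:r.cost)
    p=best.x;print(ns,p.round(3),res(p,ns).reshape(-1,2).round(1).tolist())
    print(W(p,[(0,-65,59),(0,-5,59),(0,60,93)]).round(1).tolist())
pts={"bronze":[("scene",sr(300,162),80),("scene",sr(296,266),36),("top",(212.4,184.0),80)],"steel":[("scene",sr(172,87),80),("scene",sr(170,179),36),("top",(208.1,204.7),80)]}
for k,v in pts.items(): print(k,[(n,atz(C[n],a,z).round(1).tolist()) for n,a,z in v])
E
```

```text
['scene'] [ 5.32250e+02 -1.48379e+02  6.00000e-03] [[0.1, 0.2], [-0.2, 0.1], [-0.1, 0.5], [-0.2, 0.1], [0.1, -0.3], [0.1, -0.5], [0.2, -0.2]]
[[532.6, -213.4, 59.0], [532.3, -153.4, 59.0], [531.9, -88.4, 93.0]]
['top'] [ 5.33302e+02 -1.48769e+02  6.00000e-03] [[0.4, 0.2], [0.6, 0.2], [0.4, 0.0], [0.0, -0.2], [0.2, -0.1], [-1.5, 0.3], [-0.8, -0.4]]
[[533.7, -213.8, 59.0], [533.3, -153.8, 59.0], [533.0, -88.8, 93.0]]
['scene', 'top'] [ 5.32869e+02 -1.48524e+02  6.00000e-03] [[-0.0, 0.3], [-0.4, 0.2], [-0.3, 0.5], [-0.4, 0.2], [-0.1, -0.3], [-0.1, -0.4], [0.0, -0.2], [0.3, 0.3], [0.5, 0.3], [0.3, 0.2], [-0.1, 0.0], [0.1, 0.0], [-1.6, 0.4], [-0.9, -0.2]]
[[533.3, -213.5, 59.0], [532.9, -153.5, 59.0], [532.5, -88.5, 93.0]]
bronze [('scene', [506.1, 195.7, 80.0]), ('scene', [509.1, 203.3, 36.0]), ('top', [510.0, 198.0, 80.0])]
steel [('scene', [522.2, 143.3, 80.0]), ('scene', [522.2, 146.5, 36.0]), ('top', [520.7, 141.2, 80.0])]
```

{"method": "play_rows", "body": {"rows": [[[0.88,-0.81,-0.2],[0,0,-0.1]],[[0.88,-0.81,-0.2],[0,0,-0.1]],[[0.88,-0.81,-0.2],[0,0,-0.1]],[[0.88,-0.81,-0.2],[0,0,-0.1]],[[0.88,-0.81,-0.2],[0,0,-0.1]],[[0.88,-0.81,-0.2],[0,0,-0.1]],[[0.88,-0.81,-0.2],[0,0,-0.1]],[[0.88,-0.81,-0.2],[0,0,-0.1]],[[0.88,-0.81,-0.2],[0,0,-0.1]],[[0.88,-0.81,-0.2],[0,0,-0.1]],[[0.88,-0.81,-0.2],[0,0,-0.1]],[[0.88,-0.81,-0.2],[0,0,-0.06]]], "hand": -0.1}}

```text
time: 2.6
tool_pos: [509.4, 196.3, 168.6]
tcp_rot: [3.141, 0.0, 2.605]
contact_force: [0.4, 0.3, 0.7]
grip_width: 41.0
finger_force: 0.0
```

{"method": "play_rows", "body": {"rows": [[[0,0.05,-0.8],[0,0,0]],[[0,0,-0.8],[0,0,0]],[[0,0,-0.7],[0,0,0]],[[0,0,-0.6],[0,0,0]],[[0,0,-0.35],[0,0,0]],[[0,0,-0.2],[0,0,0]],[[0,0,0],[0,0,0]]]}}

```text
time: 3.48
tool_pos: [508.5, 198.7, 65.3]
tcp_rot: [3.142, -0.0, 2.606]
contact_force: [0.5, 0.7, 0.4]
grip_width: 41.6
finger_force: 0.0
```

{"method": "play_rows", "body": {"rows": [[[0,0,0],[0,0,0]],[[0,0,0],[0,0,0]],[[0,0,0],[0,0,0]],[[0,0,0],[0,0,0]]], "hand": -1}}

```text
time: 3.98
tool_pos: [509.0, 199.1, 65.6]
tcp_rot: [3.14, 0.001, 2.606]
contact_force: [1.4, 2.8, -0.3]
grip_width: 17.3
finger_force: 29.8
```

{"method": "play_rows", "body": {"rows": [[[0,0,0.5],[0,0,0]],[[0,0,0.9],[0,0,0]],[[0,0,1],[0,0,0]],[[0,0,0.9],[0,0,0]],[[0.06,-0.98,0],[0,0,0]],[[0.06,-0.98,0],[0,0,0]],[[0.06,-0.98,0],[0,0,0]],[[0.06,-0.98,0],[0,0,0]],[[0.06,-0.98,0],[0,0,0]],[[0.06,-0.98,0],[0,0,0]],[[0.06,-0.98,0],[0,0,0]]]}}

```text
time: 5.35
tool_pos: [520.5, -8.3, 164.6]
tcp_rot: [-3.141, -0.001, 2.606]
contact_force: [0.7, 0.5, -1.1]
grip_width: 17.1
finger_force: 29.7
```

{"method": "play_rows", "body": {"rows": [[[0.06,-0.98,0],[0,0,0]],[[0.06,-0.98,0],[0,0,0]],[[0.06,-0.98,0],[0,0,0]],[[0.06,-0.98,0],[0,0,0]],[[0.06,-0.98,0],[0,0,0]],[[0.06,-0.95,0],[0,0,0]],[[0.06,-0.9,-0.3],[0,0,0]],[[0,0,-0.6],[0,0,0]],[[0,0,-0.6],[0,0,0]],[[0,0,0],[0,0,0]],[[0,0,0],[0,0,0]]]}}

```text
time: 6.72
tool_pos: [533.8, -209.7, 120.1]
tcp_rot: [-3.141, 0.001, 2.606]
contact_force: [-0.7, -0.1, -1.8]
grip_width: 16.9
finger_force: 29.7
```

Run:
```python
from h import *
c=capture("scene");s=c["frame"]
print(get_obs()["tool_pos"],get_obs()["tcp_rot"])
cv2.imwrite("pics/ins1.png",cv2.resize(s[120:190,205:280],None,fx=8,fy=8,interpolation=cv2.INTER_CUBIC)[:,:,::-1])
t=get_obs()["tool_pos"]
for q in [(t[0],t[1],t[2]-47.3),(t[0],t[1],t[2]-14),(533.2,-213.6,59)]:
    u=proj(c,q)[0];print(q,u,((u-[205,120]+.5)*8-.5).round(0))
```

```text
[ 534.02575493 -209.78923989  120.2770697 ] [-3.14156351e+00  1.29055336e-03  2.60603788e+00]
(np.float64(534.025754925388), np.float64(-209.78923989271001), np.float64(72.97706969722938)) [239.35327819 152.32586675] [278. 262.]
(np.float64(534.025754925388), np.float64(-209.78923989271001), np.float64(106.27706969722938)) [239.01138526 144.13044953] [276. 197.]
(533.2, -213.6, 59) [239.13126202 154.99615684] [277. 283.]
```

View pics/ins1.png

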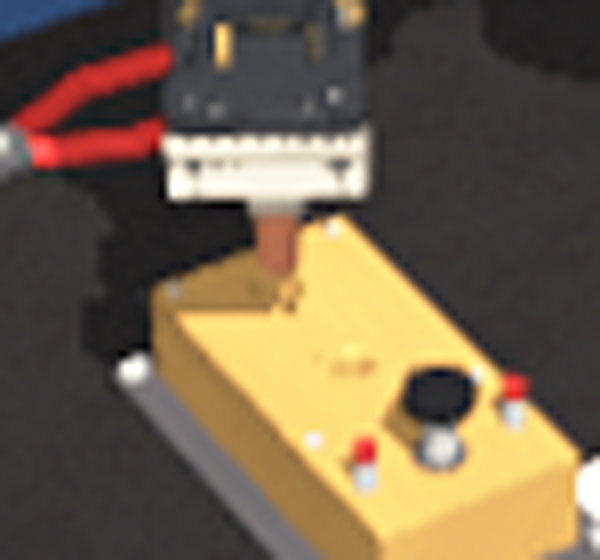

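{"method": "play_rows", "body": {"rows": [[[-0.02,-0.13,-0.1],[0,0,0]],[[0,0,-0.15],[0,0,0]],[[0,0,-0.1],[0,0,0]],[[0,0,-0.1],[0,0,0]],[[0,0,-0.1],[0,0,0]],[[0,0,-0.1],[0,0,0]],[[0,0,0],[0,0,0]]]}}

```text
time: 7.65
tool_pos: [533.0, -213.4, 99.4]
tcp_rot: [3.142, -0.001, 2.606]
contact_force: [0.5, -0.2, -0.1]
grip_width: 17.3
finger_force: 29.7
```

{"method": "play_rows", "body": {"rows": [[[0,0,-0.15],[0,0,0]],[[0,0,-0.15],[0,0,0]],[[0,0,-0.15],[0,0,0]],[[0,0,-0.15],[0,0,0]],[[0,0,-0.1],[0,0,0]],[[0,0,0],[0,0,0]]]}}

```text
time: 8.4
tool_pos: [533.0, -213.5, 78.4]
tcp_rot: [3.141, -0.001, 2.606]
contact_force: [0.4, 0.2, -1.0]
grip_width: 17.3
finger_force: 29.7
```

Release with a limited opening, then rise.

{"method": "play_rows", "body": {"rows": [[[0,0,0],[0,0,0]],[[0,0,0],[0,0,0]],[[0,0,0],[0,0,0]],[[0,0,0],[0,0,0]],[[0,0,0.5],[0,0,0]],[[0,0,0.8],[0,0,0]],[[0,0,0.9],[0,0,0]],[[0,0.5,0.5],[0,0,0]],[[0,0.9,0],[0,0,0]],[[0,1,0],[0,0,0]],[[0,1,0],[0,0,0]]], "hand": -0.2}}

```text
time: 9.78
tool_pos: [532.7, -109.6, 160.1]
tcp_rot: [3.141, -0.0, 2.606]
contact_force: [0.3, -0.5, 0.0]
grip_width: 36.6
finger_force: 0.0
```

{"method": "play_rows", "body": {"rows": [[[-0.04,0.95,0],[0,0,0]],[[-0.04,0.95,0],[0,0,0]],[[-0.04,0.95,0],[0,0,0]],[[-0.04,0.95,0],[0,0,0]],[[-0.04,0.95,0],[0,0,0]],[[-0.04,0.95,0],[0,0,0]],[[-0.04,0.95,0],[0,0,0]],[[-0.04,0.95,0],[0,0,0]],[[-0.04,0.6,0],[0,0,0]],[[0,0.2,0],[0,0,0]],[[0,0,0],[0,0,0]]]}}

```text
time: 11.15
tool_pos: [522.2, 140.4, 159.8]
tcp_rot: [-3.141, 0.0, 2.606]
contact_force: [-0.5, 0.6, 0.1]
grip_width: 36.7
finger_force: 0.0
```

Run:
```python
from h import *
for n in("scene","top"):
    c=capture(n);cv2.imwrite(f"pics/{n}2.png",c["frame"][:,:,::-1])
    if n=="scene": s=c
print(get_obs()["tool_pos"])
for q,f in(("bronze_pin",spot_in),("steel_pin",spot_in)):
    print(q,f(q,"scene")[:2])
print(proj(s,[(533.2,-213.6,75),(521.5,142.5,58)]))
f=s["frame"]
a=np.hstack([cv2.resize(f[130:200,215:265],None,fx=8,fy=8,interpolation=2),cv2.resize(f[190:260,285:335],None,fx=8,fy=8,interpolation=2)])
cv2.imwrite("pics/two.png",a[:,:,::-1])
```

```text
[522.36519178 139.79692473 159.74501574]
bronze_pin []
steel_pin [{'at': [178.0, 249.6], 'p': 0.74}, {'at': [217.3, 301.6], 'p': 0.6}]
[[238.96794374 151.13561712]
 [305.63873333 220.62500906]]
```

View pics/two.png

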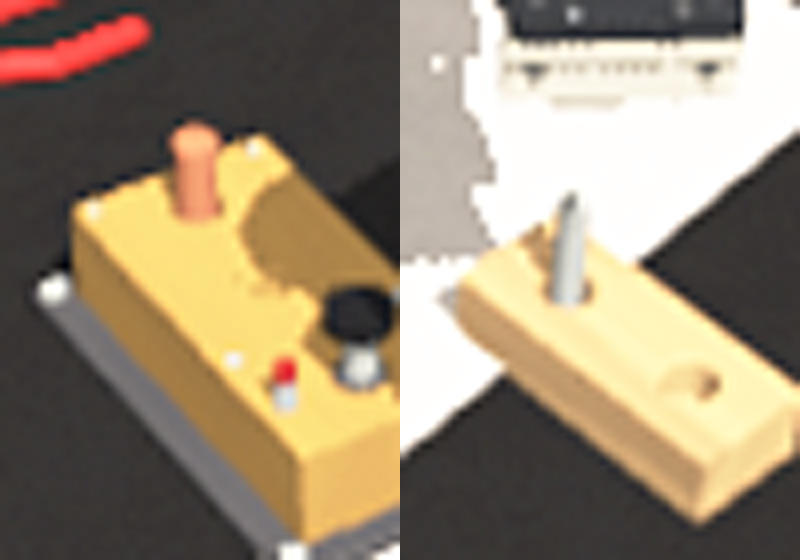

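{"method": "play_rows", "body": {"rows": [[[-0.02,0.08,-0.8],[0,0,0]],[[0,0,-0.8],[0,0,0]],[[0,0,-0.7],[0,0,0]],[[0,0,-0.45],[0,0,0]],[[0,0,-0.25],[0,0,0]],[[0,0,-0.15],[0,0,0]],[[0,0,0],[0,0,0]]]}}

```text
time: 12.22
tool_pos: [521.8, 142.9, 65.4]
tcp_rot: [3.141, 0.0, 2.606]
contact_force: [0.4, -0.4, -0.6]
grip_width: 36.7
finger_force: 0.0
```

{"method": "play_rows", "body": {"rows": [[[0,0,0],[0,0,0]],[[0,0,0],[0,0,0]],[[0,0,0],[0,0,0]],[[0,0,0],[0,0,0]]], "hand": -1}}

```text
time: 12.72
tool_pos: [521.9, 143.0, 65.5]
tcp_rot: [3.141, 0.0, 2.606]
contact_force: [-1.0, 0.3, 1.7]
grip_width: 11.4
finger_force: 30.0
```

{"method": "play_rows", "body": {"rows": [[[0,0,0.5],[0,0,0]],[[0,0,0.9],[0,0,0]],[[0,0,1],[0,0,0]],[[0,0,0.9],[0,0,0]],[[0.03,-0.9,0],[0,0,0]],[[0.03,-0.9,0],[0,0,0]],[[0.03,-0.9,0],[0,0,0]],[[0.03,-0.9,0],[0,0,0]],[[0.03,-0.9,0],[0,0,0]],[[0.03,-0.9,0],[0,0,0]],[[0.03,-0.9,0],[0,0,0]]]}}

```text
time: 14.1
tool_pos: [528.0, -47.0, 165.2]
tcp_rot: [3.141, 0.001, 2.606]
contact_force: [1.0, -0.3, -1.9]
grip_width: 11.4
finger_force: 30.0
```

{"method": "play_rows", "body": {"rows": [[[0.03,-0.9,0],[0,0,0]],[[0.03,-0.9,0],[0,0,0]],[[0.03,-0.9,0],[0,0,0]],[[0.07,-0.85,-0.3],[0,0,0]],[[0,0,-0.6],[0,0,0]],[[0,0,-0.6],[0,0,0]],[[0,0,0],[0,0,0]],[[0,0,0],[0,0,0]]]}}

```text
time: 15.1
tool_pos: [533.2, -152.8, 120.3]
tcp_rot: [3.141, 0.001, 2.606]
contact_force: [-0.4, -0.9, -0.0]
grip_width: 11.2
finger_force: 30.0
```

Run:
```python
from h import *
c=capture("scene");s=c["frame"]
t=get_obs()["tool_pos"];print(t)
cv2.imwrite("pics/ins2.png",cv2.resize(s[125:195,215:290],None,fx=8,fy=8,interpolation=cv2.INTER_CUBIC)[:,:,::-1])
for q in [(t[0],t[1],t[2]-47.5),(t[0],t[1],t[2]-14),(532.9,-153.6,59)]:
    u=proj(c,q)[0];print(q,u,((u-[215,125]+.5)*8-.5).round(0))
```

```text
[ 533.3567837  -152.753787    120.44639847]
(np.float64(533.3567836981284), np.float64(-152.7537870009128), np.float64(72.9463984724697)) [248.50203833 161.70710336] [272. 297.]
(np.float64(533.3567836981284), np.float64(-152.7537870009128), np.float64(106.4463984724697)) [248.28529146 153.4079429 ] [270. 231.]
(532.9, -153.6, 59) [248.57797987 164.89921965] [272. 323.]
```

View pics/ins2.png

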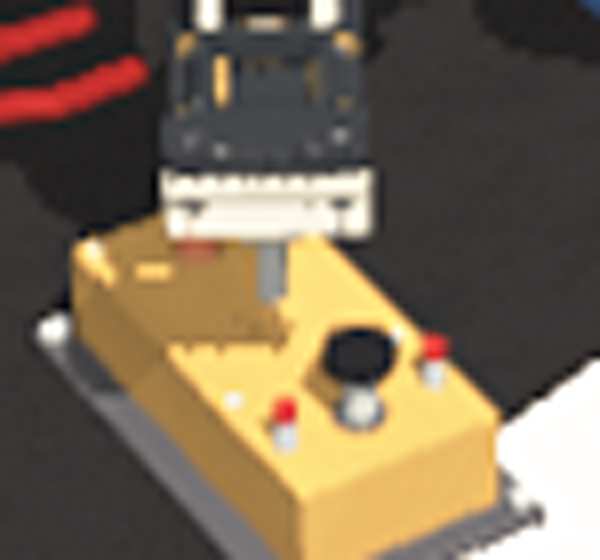

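{"method": "play_rows", "body": {"rows": [[[-0.02,-0.02,-0.1],[0,0,0]],[[0,0,-0.15],[0,0,0]],[[0,0,-0.1],[0,0,0]],[[0,0,-0.1],[0,0,0]],[[0,0,-0.1],[0,0,0]],[[0,0,-0.1],[0,0,0]],[[0,0,0],[0,0,0]]]}}

```text
time: 16.02
tool_pos: [532.4, -153.1, 99.5]
tcp_rot: [3.141, 0.0, 2.606]
contact_force: [1.7, 0.1, -1.5]
grip_width: 11.1
finger_force: 30.0
```

{"method": "play_rows", "body": {"rows": [[[0,0,-0.15],[0,0,0]],[[0,0,-0.15],[0,0,0]],[[0,0,-0.15],[0,0,0]],[[0,0,-0.15],[0,0,0]],[[0,0,-0.1],[0,0,0]],[[0,0,0],[0,0,0]]]}}

```text
time: 16.77
tool_pos: [532.4, -153.1, 78.4]
tcp_rot: [3.141, 0.0, 2.606]
contact_force: [4.9, 2.3, -2.4]
grip_width: 11.1
finger_force: 30.0
```

{"method": "play_rows", "body": {"rows": [[[0,0,0],[0,0,0]],[[0,0,0],[0,0,0]],[[0,0,0],[0,0,0]],[[0,0,0],[0,0,0]],[[0,0,0.4],[0,0,0]],[[0,0,0.8],[0,0,0]],[[0,0,0.9],[0,0,0]],[[0,0.5,0.5],[0,0,0]],[[0,0.8,0],[0,0,0]],[[0,0.8,0],[0,0,0]],[[0,0,0],[0,0,0]],[[0,0,0],[0,0,0]]], "hand": -0.2}}

```text
time: 18.27
tool_pos: [532.2, -90.2, 156.8]
tcp_rot: [-3.141, 0.0, 2.606]
contact_force: [0.2, -0.5, -0.0]
grip_width: 36.9
finger_force: 0.0
```

{"method": "play_rows", "body": {"rows": [[[0,0,0],[0,0,0]],[[0,0,0],[0,0,0]],[[0,0,0],[0,0,0]],[[0,0,0],[0,0,0]],[[0,0,0],[0,0,0]],[[0,0,0],[0,0,0]]], "hand": -1}}

```text
time: 19.02
tool_pos: [532.2, -90.2, 156.7]
tcp_rot: [3.141, 0.0, 2.606]
contact_force: [-0.2, -0.2, -0.3]
grip_width: 0.5
finger_force: 0.0
```

Run:
```python
from h import *
c=capture("scene");s=c["frame"];o=get_obs()
print(o["tool_pos"],o["grip_width"],o["contact_force"])
cv2.imwrite("pics/lat.png",cv2.resize(s[125:195,215:290],None,fx=8,fy=8,interpolation=cv2.INTER_CUBIC)[:,:,::-1])
```

```text
[532.21432397 -90.22696396 156.76111411] 0.25216350277282845 [-0.56975233 -0.1702452  -0.48385968]
```

View pics/lat.png

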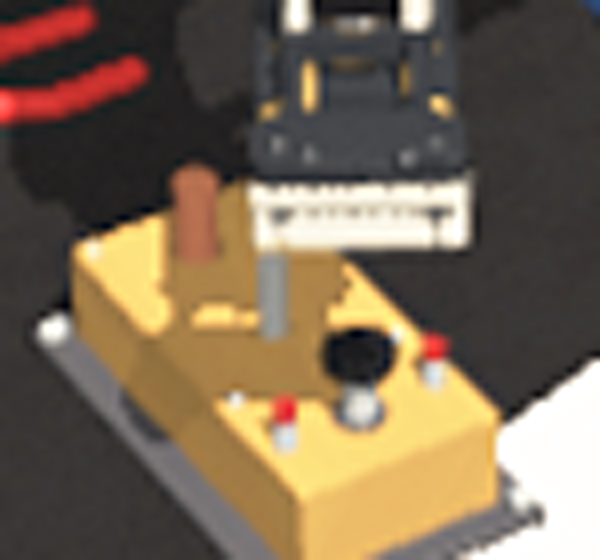

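{"method": "play_rows", "body": {"rows": [[[0.02,0.05,-0.6],[0,0,0]],[[0,0,-0.6],[0,0,0]],[[0,0,-0.3],[0,0,0]],[[0,0,-0.2],[0,0,0]],[[0,0,-0.1],[0,0,0]],[[0,0,-0.1],[0,0,0]],[[0,0,0],[0,0,0]]]}}

```text
time: 19.95
tool_pos: [532.7, -88.7, 100.2]
tcp_rot: [3.141, 0.0, 2.606]
contact_force: [-2.8, 1.3, 5.3]
grip_width: 0.6
finger_force: 2.7
```

{"method": "play_rows", "body": {"rows": [[[0,0,-0.1],[0,0,0]],[[0,0,-0.1],[0,0,0]],[[0,0,-0.04],[0,0,0]],[[0,0,0],[0,0,0]],[[0,0,0],[0,0,0]],[[0,0,0],[0,0,0]],[[0,0,0],[0,0,0]],[[0,0,0],[0,0,0]]]}}

```text
time: 20.95
tool_pos: [532.8, -88.7, 93.5]
tcp_rot: [3.141, 0.001, 2.606]
contact_force: [-3.6, 0.8, 8.8]
grip_width: 0.7
finger_force: 4.2
```

{"method": "play_rows", "body": {"rows": [[[0,0,0],[0,0,0]],[[0,0,0],[0,0,0]],[[0,0,0],[0,0,0]],[[0,0,0],[0,0,0]],[[0,0,0],[0,0,0]],[[0,0,0],[0,0,0]],[[0,0,0],[0,0,0]],[[0,0,0],[0,0,0]]]}}

```text
time: 21.95
tool_pos: [532.8, -88.7, 93.5]
tcp_rot: [3.141, 0.001, 2.606]
contact_force: [-3.3, 0.6, 8.1]
grip_width: 0.1
finger_force: 4.2
```

Travel is about 13.5 mm with 8–9 N on the cap, which agrees with the spring. I check the picture briefly, then hand in.

Run:
```python
from h import *
for q in("bronze_pin","steel_pin"):
    capture("scene");print(q,[(np.round(x["at"],1),round(x["p"],2)) for x in spot_in(q,"scene")[:2]])
o=get_obs();print(o["tool_pos"],o["contact_force"],o["time"])
print(bot.close_job())
```

```text
bronze_pin [(array([149.4, 236.8]), 0.45)]
steel_pin []
[532.84287662 -88.73027244  93.51686163] [-4.07781103  1.8324643   8.423107  ] 22.15
the job is handed in; nothing more can be done
None
```

I handed the job in with both pins down in their bores and the gripper holding the latch cap about 13.5 mm down (level with the posts is 14 mm) at roughly 8 N; no verdict came back, and the last look before hand-in found the bronze pin but missed the steel one, which the picture before the press had shown seated.

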